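Set the bin status tags at the packing bench

ROBOT

A 6-joint arm with a two-finger parallel gripper is mounted at the origin on the work surface. World frame = base frame: x ahead of the robot, y to its left, z up, the work surface at z = 0. Lengths are in m, angles in degrees, forces in N, time in s.
With the tool pointing down it reaches from about 0.325 to 0.775 m from the base axis. Payload 5.5 kg.
Tool frame: the origin (TCP) lies at the centre of the arm's flange, where the gripper is bolted on; the fingertips stand 182 mm ahead of it and the grasp point (between the pads) lies 163 mm ahead of it; z points along the fingers, y is the direction in which the jaws open and shut (so a half turn about z gives the same grasp; the last joint's range is limited). The gripper opens to 88 mm and grips with 3 to 60 N. Pads are 20 mm wide; open, the fingers measure 115 mm over their backs; the gripper's body (75 mm by 178 mm) begins 61 mm behind the grasp point.
Start: joints at [-3.249, 5.22, 70.514, -0, 104.267, -3.249], TCP at [0.6, -0, 0.405] pointing down, gripper open.
Joint ranges: [-164.24, 164.24], [-49.07, 125.15], [9.68, 141.18], [-86.29, 266.29], [3.28, 154.24], [-151.56, 151.56]. Speed limits (degrees/s): [147.25, 147.25, 172.46, 180, 180, 180].

INTERFACE

Orientations are given as [roll, pitch, yaw] about the fixed x, y, z axes, in that order (R = Rz(yaw) Ry(pitch) Rx(roll)).
In Python, from station import r gives the robot as it stands. The module is installed in compiled form; this text tells all that it offers. Calls block until the motion is done:
- r.reach(position, orientation): joint-space move of the TCP to a pose.
- r.servo_line(position, rotation=None, speed=0.15): straight line of the TCP; rotation=None keeps the orientation; speed is the mean speed in m/s.
- r.move_joints(angles): joint-space move.
- r.let_go() and r.grab(squeeze=None): open the fingers fully, or close them until they stop; squeeze is the grip in N (None keeps the last).
- r.wait(seconds).
- r.inverse_kinematics(position, orientation): joint angles nearest the present ones, or None.
- r.sense(): the state.
- r.snapshot(name): name is "scene" or "side" or "wrist"; returns a dict with "frame" (420x560x3 uint8, red, green, blue), "fx", "fy", "cx", "cy" (pixels), "dist_coeffs" ([k1, k2, p1, p2, k3] as OpenCV has them; the pictures are not rectified), "R" (3x3) and "t" (3): a world point X has camera coordinates R X + t. Camera axes: x right, y down, z forward; pixel columns grow to the right and rows downward; lengths in m; the calibration is good to about 2 mm. A picture is of the moment at which its call begins. There is no depth.
A pose or a line that the arm cannot do raises r.IKError and nothing moves.
- r.hand_in(): hands the job in, once; it reports no verdict.
The state is a dict: "clock": time; "joints": joint angles; "joint_vel": joint speeds; "joint_torque": joint torques, N m; "tcp_pos": TCP position; "orientation": TCP orientation; "contact_force": force on the tool from outside, world axes, zero at the start; "torque": the same for the moment, N m; "opening": finger opening in m.
Only numpy, scipy, OpenCV 4.12 (cv2) and the standard library are available. Lean on these libraries where they do the work, as an engineer would, in place of code of your own. Each camera call takes 0.05 s, during which the arm holds its last target.

TASK

Each parts bin on the grey board has a two-sided hinged tag in front of it. With the fingertips, push over the tags that are wrong so that each full bin (heaped to the rim) has its tag's green face up and each bin that is empty or nearly empty has the red face up. Lift nothing, and leave the bins and everything else standing where they are.

Things in the scene. Friction and masses are not known exactly. Their poses are not given: they have to be found in the camera images.
- holder1: Black holder of tag 1, 92 x 44 x 25 mm, fixed on the grey board (its top 10 mm above the table). Origin: centre of its underside. x axis: along the tag's hinge, from the tag to its bin; y axis: along the row of tags, holders 160 mm apart in any order. Hinge line 22 mm above the origin. Board, holders and bins share one yaw.
- tag1 (a joint): Tag in holder1: slick plate 70 mm wide, 5 mm thick, free edge 42 mm from the hinge. 0 upright; past upright it falls freely to a stop. +1.0 rad: leans to the holder's -y, GREEN face up; -1.0: leans to its +y, RED face up. At a stop the free edge is 35 mm beside the hinge, 54 mm above the table, open room below; under 1 N pushes it over.
- holder2: Black holder of tag 2, 92 x 44 x 25 mm, fixed on the grey board (its top 10 mm above the table). Origin: centre of its underside. x axis: along the tag's hinge, from the tag to its bin; y axis: along the row of tags, holders 160 mm apart in any order. Hinge line 22 mm above the origin. Board, holders and bins share one yaw.
- tag2 (a joint): Tag in holder2: slick plate 70 mm wide, 5 mm thick, free edge 42 mm from the hinge. 0 upright; past upright it falls freely to a stop. +1.0 rad: leans to the holder's -y, GREEN face up; -1.0: leans to its +y, RED face up. At a stop the free edge is 35 mm beside the hinge, 54 mm above the table, open room below; under 1 N pushes it over.
- holder3: Black holder of tag 3, 92 x 44 x 25 mm, fixed on the grey board (its top 10 mm above the table). Origin: centre of its underside. x axis: along the tag's hinge, from the tag to its bin; y axis: along the row of tags, holders 160 mm apart in any order. Hinge line 22 mm above the origin. Board, holders and bins share one yaw.
- tag3 (a joint): Tag in holder3: slick plate 70 mm wide, 5 mm thick, free edge 42 mm from the hinge. 0 upright; past upright it falls freely to a stop. +1.0 rad: leans to the holder's -y, GREEN face up; -1.0: leans to its +y, RED face up. At a stop the free edge is 35 mm beside the hinge, 54 mm above the table, open room below; under 1 N pushes it over.
- holder4: Black holder of tag 4, 92 x 44 x 25 mm, fixed on the grey board (its top 10 mm above the table). Origin: centre of its underside. x axis: along the tag's hinge, from the tag to its bin; y axis: along the row of tags, holders 160 mm apart in any order. Hinge line 22 mm above the origin. Board, holders and bins share one yaw.
- tag4 (a joint): Tag in holder4: slick plate 70 mm wide, 5 mm thick, free edge 42 mm from the hinge. 0 upright; past upright it falls freely to a stop. +1.0 rad: leans to the holder's -y, GREEN face up; -1.0: leans to its +y, RED face up. At a stop the free edge is 35 mm beside the hinge, 54 mm above the table, open room below; under 1 N pushes it over.
- bin_full_a: Loose blue parts bin, 160 (away from its tag) x 120 x 70 mm, standing on the board. Origin: centre of its underside, about 170 mm from its own tag's holder along that holder's +x and within 10 mm of it in y. FULL: heaped to the rim with orange caps (top about 85 mm above the underside).
- bin_full_b: Loose blue parts bin, 160 (away from its tag) x 120 x 70 mm, standing on the board. Origin: centre of its underside, about 170 mm from its own tag's holder along that holder's +x and within 10 mm of it in y. FULL: heaped to the rim with white caps (top about 85 mm above the underside).
- bin_empty: Loose blue parts bin, 160 (away from its tag) x 120 x 70 mm, standing on the board. Origin: centre of its underside, about 170 mm from its own tag's holder along that holder's +x and within 10 mm of it in y. EMPTY.
- bin_low: Loose blue parts bin, 160 (away from its tag) x 120 x 70 mm, standing on the board. Origin: centre of its underside, about 170 mm from its own tag's holder along that holder's +x and within 10 mm of it in y. NOT full: only three orange caps left on its floor.
- jar: Loose yellow jar with black lid, 28 mm across, 45 mm tall, on the board between tags and bins. Origin: centre of underside. Bystander.
- spool: Loose aluminium spool, 30 mm across, 34 mm tall, on the board between tags and bins. Origin: centre of underside. Bystander.
- tape: Loose roll of amber tape, 100 mm across, 48 mm tall, on the table left of the board. Origin: centre of underside. Bystander.
- carton: Loose small carton 140 x 110 x 80 mm, left of the board. Origin: centre of underside. Bystander.
- screwdriver: Loose red-handled screwdriver lying on the table to the right. Bystander.
- scanner: Loose grey and black hand scanner, about 190 x 62 x 45 mm, lying right of the board. Bystander.
There are look-alikes about, which are no part of the job. What is shaped like the bin_full_a but purple or turquoise is not meant.

How it is judged (in metres and radians):
At the end, for the whole second after the job is handed in: Both tags in front of full bins lie over with the green face up (hinge above +0.8 rad) and both tags in front of the empty and the nearly empty bin lie over with the red face up (hinge below -0.8 rad) ((not (horizontal distance between any of bin_full_a, bin_full_b and holder1 below 0.2 m) or value of joint tag1 above 0.8 rad) and (not (horizontal distance between any of bin_empty, bin_low and holder1 below 0.2 m) or value of joint tag1 below -0.8 rad) and (not (horizontal distance between any of bin_full_a, bin_full_b and holder2 below 0.2 m) or value of joint tag2 above 0.8 rad) and (not (horizontal distance between any of bin_empty, bin_low and holder2 below 0.2 m) or value of joint tag2 below -0.8 rad) and (not (horizontal distance between any of bin_full_a, bin_full_b and holder3 below 0.2 m) or value of joint tag3 above 0.8 rad) and (not (horizontal distance between any of bin_empty, bin_low and holder3 below 0.2 m) or value of joint tag3 below -0.8 rad) and (not (horizontal distance between any of bin_full_a, bin_full_b and holder4 below 0.2 m) or value of joint tag4 above 0.8 rad) and (not (horizontal distance between any of bin_empty, bin_low and holder4 below 0.2 m) or value of joint tag4 below -0.8 rad)); the robot touches nothing.
It fails at once if a bin is lifted or shoved more than 20 mm from where it stood (distance of any of bin_full_a, bin_full_b, bin_empty, bin_low from where it was at the start of the episode above 0.02 m).
It fails at once if a bystander is lifted, knocked over or moved more than 20 mm (distance of any of jar, spool, tape, carton, screwdriver, scanner from where it was at the start of the episode above 0.02 m or angle between any of jar, spool's own z axis and vertical above 0.5 rad).
It also fails if it takes over 51 s, if anything falls off the work surface, if the arm or the gripper's body presses on something with over 40 N, if the wrist force passes 120 N, or if a joint passes its speed limit or range.

## Working session

There is one attempt and no reset: what is moved stays moved. The work goes in short steps, each a Python script; the robot and the scene stay as the last script left them, time stands still between calls to the robot, and variables do not carry over. Pictures are saved under pics/ and viewed, and the job is handed in when it is done.

```bash
mkdir -p pics; python3 - <<'E'
from station import r
import cv2,pickle
for n in("scene","side","wrist"):
    s=r.snapshot(n); cv2.imwrite(f"pics/{n}0.png",s["frame"][:,:,::-1]); pickle.dump(s,open(f"{n}0.pkl","wb"))
    print(n,s["fx"],s["R"].tolist() if hasattr(s["R"],'tolist') else s["R"],s["t"])
print(r.sense())
E
```

```text
scene 457.24180007786265 [[0.8053155515643122, 0.5927677087633312, -0.009659495646144791], [0.42218821973924275, -0.5848579888373919, -0.6926025122727251], [-0.4162018374804181, 0.5536854489153131, -0.7212547775490793]] [-0.39269783 -0.14770272  1.82663757]
side 498.3819067433134 [[0.98216757995662, -0.18800618776082345, -0.0007198929081183557], [-0.11700266853030238, -0.6082302312128076, -0.7850900339423518], [0.1471639237005637, 0.7711742080765258, -0.619381239914964]] [-0.4906455   0.09843261  1.42464199]
wrist 372.07277745815054 [[0.9999989250660561, -0.0011169787073967855, -0.0009498554109933306], [-0.0007954455365072392, -0.9574780847852129, 0.28850491230209857], [-0.0012317195837615823, -0.28850384662012807, -0.9574779440552451]] [-0.59897169 -0.03316396  0.39095215]
{'clock': 0.15, 'joints': array([-3.24888008e+00,  5.25393869e+00,  7.05665741e+01,  6.75742712e-04,
        1.04266394e+02, -3.24723093e+00]), 'joint_vel': array([ 0.06981501, -0.23181419, -0.12293416, -0.10297677, -0.0204993 ,
        0.10988068]), 'joint_torque': array([ 1.35033202e-03, -4.47044814e+01, -4.06907630e+01,  6.99103042e-02,
        2.74600578e-02, -1.16549641e-04]), 'tcp_pos': array([ 6.00050211e-01, -4.90433722e-06,  4.03753329e-01]), 'orientation': array([-1.79913270e+02, -5.57691239e-03,  8.99985127e+01]), 'contact_force': array([0.08189642, 0.5794862 , 0.97093302]), 'torque': array([ 0.00894217, -0.01465816,  0.02607769]), 'opening': 0.08807512928076805}
```

View pics/scene0.png

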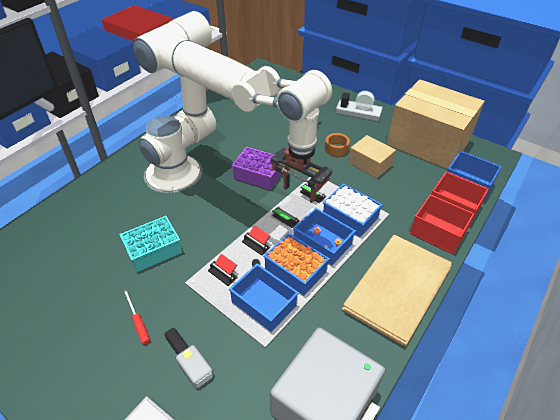

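View pics/side0.png

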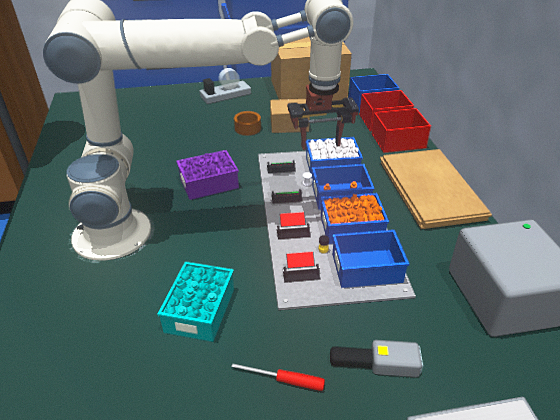

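View pics/wrist0.png

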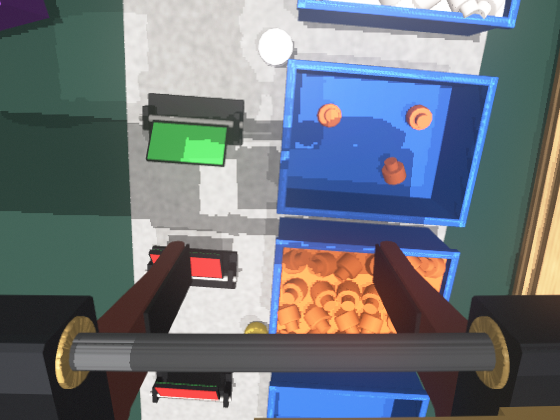

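```bash
python3 - <<'E'
import cv2,numpy as np
a=cv2.imread("pics/wrist0.png")[80:410,120:300]; b=cv2.imread("pics/side0.png")[140:310,250:420]; c=cv2.imread("pics/scene0.png")[160:345,180:395]
a=cv2.resize(a,None,fx=1.8,fy=1.8,interpolation=cv2.INTER_CUBIC)
cv2.imwrite("pics/wz.png",a); cv2.imwrite("pics/sz.png",cv2.resize(b,None,fx=3.5,fy=3.5,interpolation=2)); cv2.imwrite("pics/cz.png",cv2.resize(c,None,fx=3.2,fy=3.2,interpolation=2))
E
```

```text
(no output)
```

View pics/wz.png

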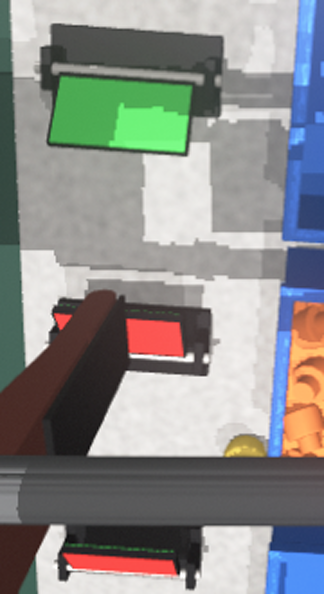

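View pics/sz.png

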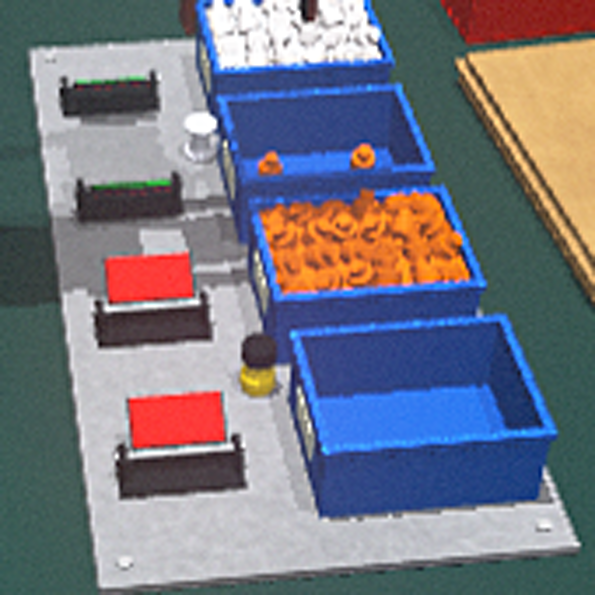

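View pics/cz.png

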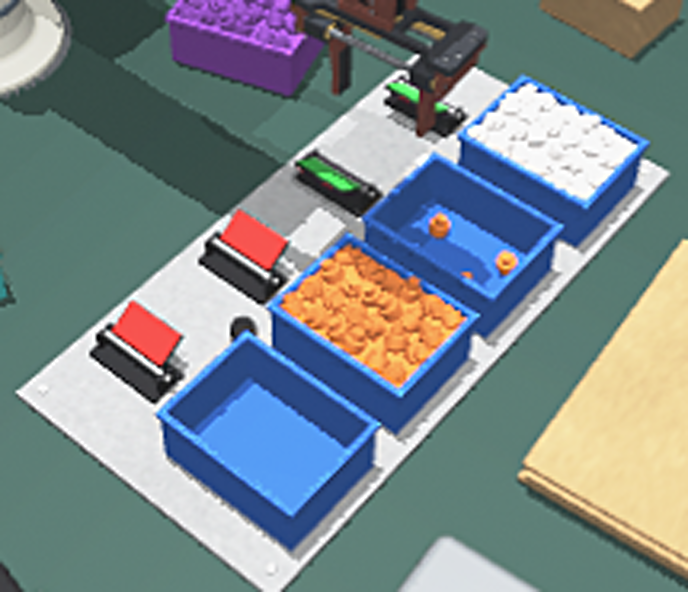

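```bash
cat >h.py <<'E'
import cv2,numpy as np,pickle
def px2w(s,uv,z):
    K=np.array([[s["fx"],0,s["cx"]],[0,s["fy"],s["cy"]],[0,0,1]])
    n=cv2.undistortPoints(np.array([[uv]],float),K,np.array(s["dist_coeffs"]))[0,0]
    R=np.array(s["R"]);t=np.array(s["t"]);c=-R.T@t;d=R.T@np.array([*n,1]);return c+d*(z-c[2])/d[2]
E
python3 - <<'E'
from h import *
S={n:pickle.load(open(n+"0.pkl","rb")) for n in("scene","side","wrist")}
Z={"wrist":((120,80),1.8),"side":((250,140),3.5),"scene":((180,160),3.2)}
for n,l,p,z in [("wrist","B barL",(50,70),.033),("wrist","B barR",(220,78),.033),("wrist","B edgeL",(49,144),.056),("wrist","B edgeR",(188,154),.056),("wrist","C barR",(205,358),.033),
 ("wrist","C edge L",(55,312),.056),
 ("side","C barL",(101,299),.033),("side","C barR",(205,311),.033),("side","C edgeL",(106,259),.056),("side","C edgeR",(192,254),.056),
 ("side","D barL",(121,446),.033),("side","D barR",(238,452),.033),
 ("scene","C barL",(208,240),.033),("scene","C barR",(283,280),.033),("scene","D barL",(100,335),.033),("scene","D barR",(180,378),.033),("scene","B barL",(303,165),.033),("scene","B barR",(378,198),.033)]:
    o,k=Z[n]; print(n,l,px2w(S[n],(o[0]+p[0]/k,o[1]+p[1]/k),z).round(4))
E
```

```text
wrist B barL [0.4748 0.0551 0.033 ]
wrist B barR [0.5623 0.0507 0.033 ]
wrist B edgeL [0.4788 0.0208 0.056 ]
wrist B edgeR [0.5477 0.0156 0.056 ]
wrist C barR [ 0.5484 -0.1098  0.033 ]
wrist C edge L [ 0.4724 -0.07    0.056 ]
side C barL [ 0.4663 -0.0921  0.033 ]
side C barR [ 0.5451 -0.122   0.033 ]
side C edgeL [ 0.4745 -0.0707  0.056 ]
side C edgeR [ 0.5439 -0.0776  0.056 ]
side D barL [ 0.4515 -0.2545  0.033 ]
side D barR [ 0.5339 -0.2764  0.033 ]
scene C barL [ 0.4629 -0.1102  0.033 ]
scene C barR [ 0.5596 -0.1072  0.033 ]
scene D barL [ 0.4532 -0.2717  0.033 ]
scene D barR [ 0.5512 -0.2649  0.033 ]
scene B barL [0.4802 0.0373 0.033 ]
scene B barR [0.5752 0.045  0.033 ]
```

The white bin (full) has green up and the empty bin has red up, so both are right. The low bin has green up and the orange bin (full) has red up, so both are wrong. Those two tags are neighbours and lean towards each other. I can descend once between them, push one to +y and the other to -y.

```bash
python3 - <<'E'
from station import r
import numpy as np,cv2
O=[180,0,86]
B=np.array([.518,.053]);C=np.array([.507,-.107]);M=(B+C)/2;u=(B-C)/np.linalg.norm(B-C)
r.grab(5); print(r.sense()["opening"])
r.reach([*M,.32],O)
def f(): s=r.sense();print(s["clock"],s["tcp_pos"].round(4),s["contact_force"].round(2),s["orientation"].round(1))
f()
r.servo_line([*M,.226],speed=.08);f()
r.servo_line([*(B+.003*u),.226],speed=.06);f()
r.servo_line([*M,.226],speed=.1);f()
r.servo_line([*(C-.003*u),.226],speed=.06);f()
r.servo_line([*M,.226],speed=.1)
r.servo_line([*M,.40],speed=.15);f()
for n in("side","scene","wrist"):
    s=r.snapshot(n); cv2.imwrite(f"pics/{n}1.png",s["frame"][:,:,::-1])
b=cv2.imread("pics/side1.png")[140:310,250:420];cv2.imwrite("pics/sz1.png",cv2.resize(b,None,fx=3.5,fy=3.5,interpolation=2))
E
```

```text
0.0003758437619638894
2.0583 [ 0.5128 -0.027   0.3211] [0.9  0.18 0.22] [179.9  -0.   86. ]
3.3833 [ 0.5127 -0.027   0.2268] [ 0.44 -0.33  0.37] [179.9   0.   86. ]
4.9167 [0.5183 0.0556 0.2262] [-0.74 -2.29  1.2 ] [180.   0.  86.]
5.9 [ 0.5125 -0.0267  0.226 ] [-0.07 -0.25  0.25] [-180.   -0.   86.]
7.4333 [ 0.5068 -0.1097  0.226 ] [-0.3   0.69 -0.39] [180.  -0.  86.]
9.725 [ 0.5125 -0.027   0.3988] [ 0.17  0.46 -0.11] [-179.9   -0.    86. ]
```

View pics/sz1.png

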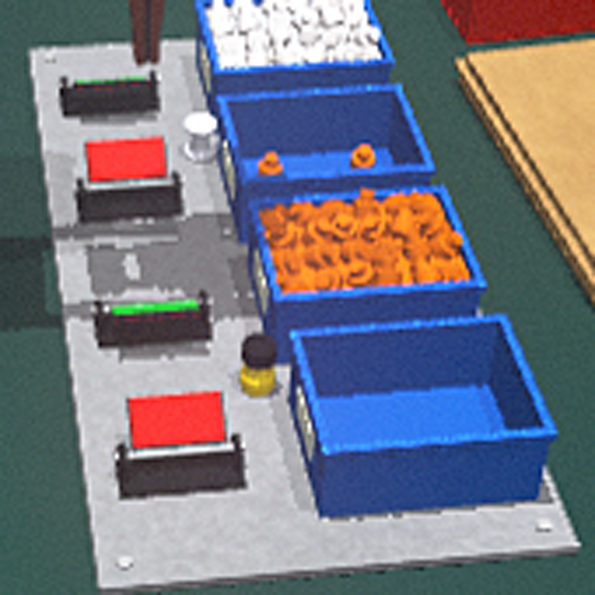

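View pics/wrist1.png

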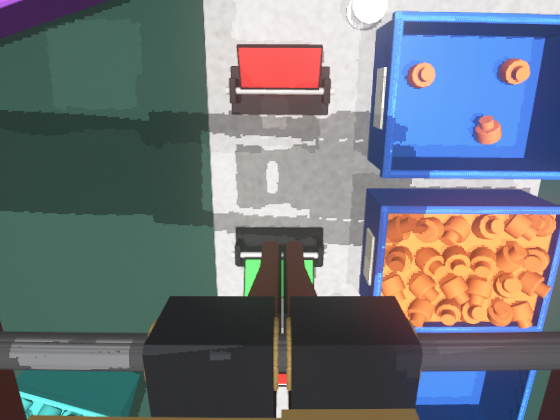

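View pics/scene1.png

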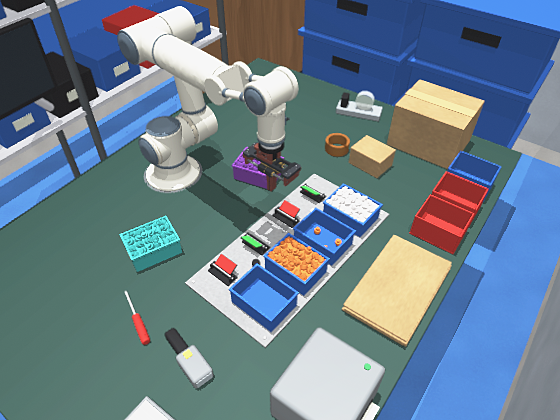

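The pictures show the tags in the right order: white bin green (scene 313,188), low bin red (287,211), orange bin green (255,242) and empty bin red (223,266). The jar, spool and bins look unmoved, and the gripper is clear of everything.

```bash
python3 - <<'E'
from station import r
r.wait(0.5); print(r.sense()["clock"],r.sense()["contact_force"]); r.hand_in()
E
```

```text
10.375 [-1.14257518 -0.15806498 -0.98493958]
the job is handed in; nothing more can be done
```

I pushed over the two wrong tags and handed the job in at about 10.4 s. With the fingers closed, I went down once between them. I pushed the tag at the nearly empty bin from green to red, then the tag at the full orange bin from red to green. The other two tags were already right, so I left them alone.

The last pictures show green at both full bins (white and orange caps) and red at the empty and nearly empty bins. Bins, jar and spool look unmoved by eye, though I did not measure them again. The contact force readings, taken only at the end of each move, were at most about 2.5 N. The arm finished clear of everything, about 0.2 m above the board. No check failed or disagreed, but the hand-in gives no verdict.

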